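# Load the sample carrier into the spectrometer and start the scan

### The job

Set the black sample carrier with the blue card into the spectrometer's loading lane, card end towards the instrument, and slide it along between the rails, under the overhanging optical head, until it is fully home against the red stop. Let go, then on the control pad press the white, the yellow and the green button, one at a time in that order. Keep the carrier upright, do not press a button before the carrier is home, and leave the other things on the bench alone.

Things in the scene. Friction and masses are not known exactly. Their poses are not given: they have to be found in the camera images.
- carrier: Sample carrier, loose, 0.2 to 0.4 kg: black base 130 (x) x 60 (y) x 14 mm high, with an upright orange grip fin near its rear end and an upright blue card near its front end. Origin: centre of the underside; x points from the fin to the card (the card end goes in first), z up. Centre of mass near x=-30 mm.
- card_top (a point): Middle of the top edge of the blue card, at carrier x=+35, y=0, z=70 mm. The card is 50 mm wide (y) and 5 mm thick (x); its black foot is 16 (x) x 58 (y) mm, up to z=28 mm.
- carrier_fin (a point): Point in the orange fin, at carrier x=-50, y=0, z=44 mm. The fin is 24 mm long (x), 10 mm thick (y), from z=14 to 62 mm, centred on x=-50. Grip it here with the pads on its two flat sides (closing along the carrier's y), the tool leaning back, away from the card.
- instrument: Spectrometer, fixed, 370 (x) x 242 (y) x 173 mm high. Origin on the table, on the lane's middle line and below the head; x points into the instrument along the lane, z up. Black platen 110 mm wide, top at z=10 mm, from x=-235 to +50. White cheeks on both sides, |y|=51 to 121 mm, x=-55 to +135, 173 mm high.
- head_edge (a point): Middle of the lower front edge of the grey optical head, at instrument x=-69, y=0, z=92 mm. The head spans x=-69 to +50 (then a white bridge to +132) up to z=173; 12 mm clear above the card. With the carrier home the fin's centre is 10 mm in front of this edge: a gripper pointing straight down strikes the head, so lean it back (fingers forward and down) 25 to 40 degrees.
- stop_face (a point): Middle of the face of the red stop at the lane's end, instrument x=+36, z=18 mm; the carrier's front end meets it. Aluminium guide rails: top at z=22 mm, inner faces at y=+-34 mm (4 mm play a side), straight from x=-100 to the stop, flaring out to about y=+-48 mm at x=-150.
- lane_load (a point): Loading point on the platen's top face, at instrument x=-165, y=0, z=10 mm: put the carrier's origin here, its x along the instrument's x; its front end is then at the beginning of the straight rails, clear of the head.
- lane_home (a point): Where the carrier's origin is when it is fully home against the red stop: instrument x=-29, y=0, z=10 mm.
- pad: Control pad, fixed, grey box 100 (x) x 170 (y) x 30 mm high with a row of three buttons 52 mm apart along its y, at pad x=-10 mm. Origin: centre of the underside. It stands on one side of the lane and the carrier on the other; either may be on the left.
- btn_white (a joint): Travel of the white button: 0 up, 0.006 m fully down (5 N); it springs back. Counts as pressed above 0.004.
- btn_white_top (a point): Centre of the top face of the white button (round, 28 mm across), pressed straight down. The order of the colours along the pad varies.
- btn_yellow (a joint): Travel of the yellow button: 0 up, 0.006 m fully down (5 N); it springs back. Counts as pressed above 0.004.
- btn_yellow_top (a point): Centre of the top face of the yellow button (round, 28 mm across), pressed straight down. The order of the colours along the pad varies.
- btn_green (a joint): Travel of the green button: 0 up, 0.006 m fully down (5 N); it springs back. Counts as pressed above 0.004.
- btn_green_top (a point): Centre of the top face of the green button (round, 28 mm across), pressed straight down. The order of the colours along the pad varies.
- solvent_bottle: Amber bottle, 64 mm across, 150 mm high; a bystander, loose: leave it alone. Origin: centre of the underside.
- powder_jar: Jar, 60 mm across, 75 mm high; a bystander, loose: leave it alone. Origin: centre of the underside.
- beaker: Glass beaker, 72 mm across, 85 mm high; a bystander, loose: leave it alone. Origin: centre of the underside.
- spatula: Spatula lying flat, 160 mm long; a bystander, loose: leave it alone. Origin: centre of the underside.
- notebook: Blue notebook 150 x 105 x 12 mm; a bystander, loose: leave it alone. Origin: centre of the underside.

How it is judged (in metres and radians):
On the way, in this order (a step that is already met when the one before it is completed fails the run):
1. the carrier stands flat on the lane's platen, card end in and clear of the head: origin within 8 mm of the lane's middle, 120 to 200 mm before the instrument's origin, straight within 6 degrees (x of carrier in the frame of instrument between -0.2 and -0.12 m and y of carrier in the frame of instrument between -0.008 and 0.008 m and z of carrier in the frame of instrument between 0.006 and 0.014 m and angle between the x axis of carrier and the x axis of instrument, either way round below 0.105 rad and x of carrier_fin in the frame of instrument below -0.16 m), for 0.2 s.
2. the carrier has been slid under the head, fully home (within 4 mm of the red stop), flat on the platen, and let go by the fingers (x of card_top in the frame of instrument above -0.01 m and x of carrier in the frame of instrument between -0.033 and -0.022 m and y of carrier in the frame of instrument between -0.006 and 0.006 m and z of carrier in the frame of instrument between 0.006 and 0.014 m and angle between the x axis of carrier and the x axis of instrument, either way round below 0.09 rad and angle between carrier's own z axis and vertical below 0.05 rad and contact force between the fingers and carrier below 0.2 N), for 0.2 s.
3. the white button is pressed at least 4 mm down, the other two being up and the carrier still home (value of joint btn_white above 0.004 m and value of joint each of btn_yellow, btn_green below 0.002 m and x of card_top in the frame of instrument above -0.01 m and x of carrier in the frame of instrument between -0.033 and -0.022 m and y of carrier in the frame of instrument between -0.006 and 0.006 m and z of carrier in the frame of instrument between 0.006 and 0.014 m and angle between the x axis of carrier and the x axis of instrument, either way round below 0.09 rad and angle between carrier's own z axis and vertical below 0.05 rad), for 0.05 s.
4. the yellow button is pressed at least 4 mm down, the other two being up and the carrier still home (value of joint btn_yellow above 0.004 m and value of joint each of btn_white, btn_green below 0.002 m and x of card_top in the frame of instrument above -0.01 m and x of carrier in the frame of instrument between -0.033 and -0.022 m and y of carrier in the frame of instrument between -0.006 and 0.006 m and z of carrier in the frame of instrument between 0.006 and 0.014 m and angle between the x axis of carrier and the x axis of instrument, either way round below 0.09 rad and angle between carrier's own z axis and vertical below 0.05 rad), for 0.05 s.
5. the green button is pressed at least 4 mm down, the other two being up and the carrier still home (value of joint btn_green above 0.004 m and value of joint each of btn_white, btn_yellow below 0.002 m and x of card_top in the frame of instrument above -0.01 m and x of carrier in the frame of instrument between -0.033 and -0.022 m and y of carrier in the frame of instrument between -0.006 and 0.006 m and z of carrier in the frame of instrument between 0.006 and 0.014 m and angle between the x axis of carrier and the x axis of instrument, either way round below 0.09 rad and angle between carrier's own z axis and vertical below 0.05 rad), for 0.05 s.
At the end, for the whole second after the job is handed in: The carrier stands at rest in the lane under the head, card end in, within 4 mm of the red stop, flat on the platen and released; all three buttons have been pressed in order and are up again (x of card_top in the frame of instrument above -0.01 m and x of carrier in the frame of instrument between -0.033 and -0.022 m and y of carrier in the frame of instrument between -0.006 and 0.006 m and z of carrier in the frame of instrument between 0.006 and 0.014 m and angle between the x axis of carrier and the x axis of instrument, either way round below 0.09 rad and angle between carrier's own z axis and vertical below 0.05 rad and value of joint each of btn_white, btn_yellow, btn_green below 0.002 m and linear speed of carrier below 0.01 m/s); the robot touches nothing.
It fails at once if a button is pressed (over 3 mm) while the carrier is not home (more than 6 mm short of the stop) (value of joint any of btn_white, btn_yellow, btn_green above 0.003 m and x of carrier in the frame of instrument below -0.035 m).
It fails at once if two buttons are pressed (over 3 mm) together (value of joint each of btn_white, btn_yellow above 0.003 m or value of joint each of btn_white, btn_green above 0.003 m or value of joint each of btn_yellow, btn_green above 0.003 m).
It fails at once if the carrier is tipped more than 30 degrees (angle between carrier's own z axis and vertical above 0.524 rad).
It fails at once if the arm or gripper knocks against the instrument with more than 30 N (contact force between any of the arm, the fingers and instrument above 30 N).
It fails at once if a bystander is moved by more than 30 mm (distance of any of solvent_bottle, powder_jar, beaker, spatula, notebook from where it was at the start of the episode above 0.03 m).
It also fails if it takes over 64 s, if anything falls off the work surface, if the arm or the gripper's body presses on something with over 40 N, if the wrist force passes 120 N, or if a joint passes its speed limit or range.

### The arm

A 6-joint arm with a two-finger parallel gripper is mounted at the origin on the work surface. World frame = base frame: x ahead of the robot, y to its left, z up, the work surface at z = 0. Lengths are in mm, angles in rad, forces in N, time in s.
With the tool pointing down it reaches from about 350 to 725 mm from the base axis. Payload 6 kg.
Tool frame: the origin (TCP) lies between the finger pads; the fingertips stand r.nose_length ahead of it and the grasp point (between the pads) lies 2 mm behind it (r.nose_length is the distance from the TCP to the fingertips, in mm); z points along the fingers, y is the line along which they close (so a half turn about z gives the same grasp; the last joint's range is limited). The gripper opens to 85 mm and grips with 20 to 120 N. Pads are 22 mm wide; open, the fingers measure 114 mm over their backs; the gripper's body (76 mm by 85 mm) begins 54 mm behind the grasp point. The pads swing forward as they close: fully open they stand 13 mm farther back than shut.
Start: joints at [-0.8, 0.04, 0.085, 0, -1.615, -0.334], TCP at [253.832, -543.64, 248.261] pointing down, gripper open.
Joint ranges: [-2.56, 2.56], [-1.29, 2.01], [-1.08, 1.49], [-3.29, 1.98], [-2.81, -0.18], [-2.99, 2.99]. Speed limits (rad/s): [2.57, 2.57, 3.01, 3.14, 3.14, 3.14].

### API

Orientations are given as a rotation vector (axis times angle).
In Python, from plant import r, grab_frame gives the robot as it stands. The module is installed in compiled form; this text tells all that it offers.
- The arm moves only by the tool apply_moves, never from a script. Its argument "series" is text: rows parted by semicolons, each of 7 numbers parted by spaces: the shift along the world's x, y, z in mm, then the turn, a rotation vector about the world's x, y, z in rad, then the closure, from -1 (fully open) to 1 (shut). A call has 1 to 5 rows; each row is the pose to reach, as a shift and turn from the pose commanded when the call began; what a row does not reach only later rows make up. A row lasts 1/8 s, in which the tool goes at most 62.5 mm and 10.7 degrees, less where a joint would pass 70% of its speed; a pose out of reach is approached as far as the arm can. A call with a gripper value outside its range is refused whole. The fingers move at their own pace and stop on an object; "grip_force" is the grip in N (left out, the last holds). Time passes only in rows, so rows that repeat a pose let the fingers close. It gives the time, the measured TCP pose, the force, the opening and the grip force at its end, in the units of the state.
- r.read_state(): the state, without advancing time (a new reading comes with each control period).
- grab_frame(name): name is "side" or "top" or "wrist"; returns a dict with "image" (384x512x3 uint8, blue, green, red), "z_map" (384x512 float32, mm along the optical axis (not along the pixel's ray), 0 where there is no reading), "vfov" (degrees; the focal length in pixels is half the picture's height over the tangent of half this angle, whatever the lens; pixels are square), "cx", "cy" (the principal point, pixels), "world_to_cam" (4x4, takes a point from world to camera coordinates). Camera axes: x right, y up, looking along -z (the intrinsics and any distortion apply to the point x, -y, -z); pixel columns grow to the right and rows downward; lengths in mm; the calibration is good to about 2 mm. A picture is of the moment at which its call begins.
- r.hand_in(): hands the job in; it is judged then, once.
The state is a dict: "clock": time; "joint_positions": joint angles; "joint_vel": joint speeds; "effort": joint torques, N m; "ee_pos": TCP position; "orientation": TCP orientation; "contact_force": force on the tool from outside, world axes, zero at the start; "wrist_torque": the same for the moment, N m; "gripper_width": finger opening in mm; "finger_force": force on a finger pad.
Only numpy, scipy, OpenCV 4.12 (cv2) and the standard library are available. Lean on these libraries where they do the work, as an engineer would, in place of code of your own. Each camera call takes 0.05 s, during which the arm holds its last target. There are 200 camera calls.

## Working session

There is one attempt and no reset: what is moved stays moved. The work goes in short steps, Python scripts to look and compute and a tool call to move; the robot and the scene stay as the last step left them, time stands still between calls to the robot, and variables do not carry over. Pictures are saved under pics/ and viewed, at most 10 in all, crops included, and the job is handed in when it is done.

Besides the shell and the picture viewer there is one more tool, called after "Emit:" as name(argument=value, ...) on one line, values as JSON. apply_moves: Moves the arm, as the interface text tells. Its arguments: {"type":"object","properties":{"series":{"type":"string"},"grip_force":{"type":"number"}},"required":["series"]}

```bash
mkdir -p pics; cat > h.py <<'E'
import numpy as np, cv2
from plant import r, grab_frame
def cam(n):
    f=grab_frame(n); h,w=f['image'].shape[:2]
    f['f']=h/2/np.tan(np.radians(f['vfov'])/2); f['T']=np.linalg.inv(f['world_to_cam']); return f
def ray(f,u,v):
    d=np.array([(u-f['cx'])/f['f'],-(v-f['cy'])/f['f'],-1.]); return f['T'][:3,3],f['T'][:3,:3]@d
def onz(f,u,v,z):
    o,d=ray(f,u,v); return o+d*(z-o[2])/d[2]
def cloud(f):
    v,u=np.mgrid[:384,:512]; z=f['z_map']
    p=np.stack([(u-f['cx'])/f['f']*z,-(v-f['cy'])/f['f']*z,-z,np.ones_like(z)],-1)
    return (p@f['T'].T)[...,:3]
E
python3 - <<'E'
from h import *
a=cam('side');b=cam('top')
cv2.imwrite('pics/a.png',np.vstack([a['image'],b['image']])[:, :] if 0 else a['image'])
cv2.imwrite('pics/b.png',b['image'])
for f in(a,b):print({k:f[k] for k in f if k not in('image','z_map','T')},f['T'][:3,3].round(), (f['z_map']>0).mean())
print(r.read_state(),r.nose_length)
E
```

```text
{'vfov': 56.989943126079325, 'cx': 255.10449002610954, 'cy': 188.46868255159018, 'world_to_cam': array([[-9.06785965e-01, -4.21283016e-01, -1.61193596e-02,
         5.41067682e+02],
       [ 2.80393205e-01, -6.31199368e-01,  7.23164579e-01,
        -2.44635003e+02],
       [-3.14831485e-01,  6.51235732e-01,  6.90487623e-01,
        -1.00961823e+03],
       [ 0.00000000e+00,  0.00000000e+00,  0.00000000e+00,
         1.00000000e+00]]), 'f': np.float64(353.6940312992315)} [241. 731. 883.] 0.99615478515625
{'vfov': 43.774457359112375, 'cx': 252.98704145747357, 'cy': 189.92080639512926, 'world_to_cam': array([[-6.54577193e-03, -9.99918232e-01,  1.09855863e-02,
        -1.83178426e+01],
       [ 9.82943626e-01, -4.41474044e-03,  1.83854124e-01,
        -5.80269524e+02],
       [-1.83790592e-01,  1.20016792e-02,  9.82892150e-01,
        -1.38842857e+03],
       [ 0.00000000e+00,  0.00000000e+00,  0.00000000e+00,
         1.00000000e+00]]), 'f': np.float64(477.922800805624)} [ 315.   -4. 1472.] 0.9959157307942709
{'clock': 0.1, 'joint_positions': array([-8.00288488e-01,  4.07408265e-02,  8.38890836e-02, -3.98249855e-04,
       -1.61553822e+00, -3.33695629e-01]), 'joint_vel': array([ 5.76311099e-04, -1.07077467e-03,  2.93918382e-03,  1.49446286e-03,
       -4.62936014e-04, -4.04354050e-05]), 'effort': array([-5.59590044e-03, -3.69350517e+01,  3.48281837e+01,  6.95189327e+00,
       -4.52444263e-03, -2.67276914e-05]), 'ee_pos': array([ 253.76739938, -543.3761755 ,  247.37499466]), 'orientation': array([ 6.80619946e-01, -3.06646896e+00, -2.45874144e-03]), 'contact_force': array([ 0.10073949, -0.3270914 ,  0.06757418]), 'wrist_torque': array([-0.04378597,  0.01013934, -0.0162212 ]), 'finger_force': 0.0, 'gripper_width': 85.24670462750981} 17.0
```

View pics/a.png

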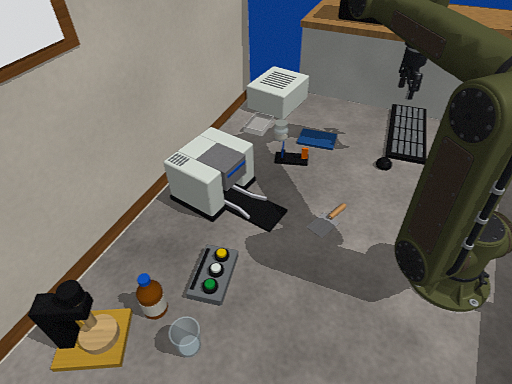

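View pics/b.png

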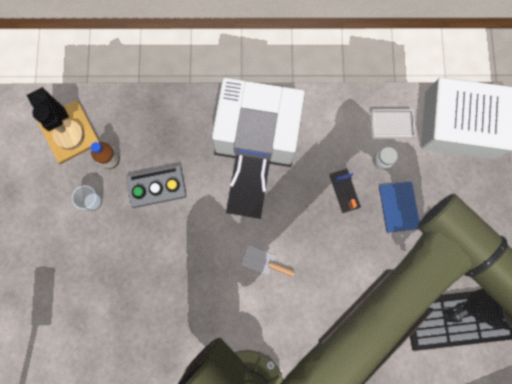

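The side view shows the carrier at about (292,157) with the card pointing left and away, the instrument at (215,170) and the pad at (213,272). In the top view the carrier is at (345,190) with its fin at (352,203) and card at (344,176). The lane mouth is at (245,215), and the buttons are green (138,191), white (155,188) and yellow (172,185).

```bash
cat > m.py <<'E'
from h import *
f=cam('top');P=cloud(f);g=cv2.cvtColor(f['image'],cv2.COLOR_BGR2HSV)
H,S,V=[g[...,i].astype(int) for i in range(3)]
uu,vv=np.meshgrid(np.arange(512),np.arange(384))
def box(u0,u1,v0,v1):return (uu>=u0)&(uu<u1)&(vv>=v0)&(vv<v1)
def rep(n,m):
    k,l,st,c=cv2.connectedComponentsWithStats(m.astype(np.uint8)); 
    if k<2: print(n,'none');return
    i=1+st[1:,4].argmax(); m=l==i; q=P[m]; z=np.median(q[:,2]); u,v=c[i]
    print(n,m.sum(),'px',c[i].round(1),'med',np.median(q,0).round(1),'z90',np.percentile(q[:,2],[5,90]).round(1)); return m
cb=box(320,368,160,220)
mf=rep('fin',cb&(H<20)&(S>150)&(V>90)); mc=rep('card',cb&(H>100)&(H<130)&(S>120)&(V>60))
for n,m,z in(('fin',mf,62),('card',mc,70)):
    hi=m&(P[...,2]>z-6); print(n,hi.sum(),P[hi].mean(0).round(1), onz(f,uu[hi].mean(),vv[hi].mean(),z).round(1))
base=cb&(V<60)&(P[...,2]>8)&(P[...,2]<19); mb=rep('base',base)
print(cv2.minAreaRect(P[mb][:,:2].astype(np.float32)))
pb=box(125,190,160,210)
for n,m in(('white',(S<40)&(V>170)),('yellow',(H>20)&(H<35)&(S>130)),('green',(H>50)&(H<90)&(S>120))):
    m=rep(n,pb&m); print(onz(f,uu[m].mean(),vv[m].mean(),P[m][:,2].max()).round(1))
pad=pb&(P[...,2]>22)&(P[...,2]<60); print('pad',cv2.minAreaRect(P[pad][:,:2].astype(np.float32)))
ib=box(205,310,70,165); top=ib&(P[...,2]>163)&(P[...,2]<185)
q=P[top]; print('inst top',np.median(q[:,2]),cv2.minAreaRect(q[:,:2].astype(np.float32)))
pl=box(220,275,160,222)&(V<60)&(abs(P[...,2]-10)<6); q=P[pl]; print('platen',np.median(q[:,2]),cv2.minAreaRect(q[:,:2].astype(np.float32)))
print(cv2.boxPoints(cv2.minAreaRect(q[:,:2].astype(np.float32))).round(0).tolist())
rl=box(220,280,150,200)&(V>130)&(S<60)&(abs(P[...,2]-20)<8)
for s in (0,1):
    m=rl&((uu<248) if s==0 else (uu>=248)); q=P[m]; print('rail',m.sum(),[(x,q[abs(q[:,0]-x)<4][:,1].mean().round(1)) for x in range(480,640,12) if (abs(q[:,0]-x)<4).any()])
cv2.imwrite('pics/c.png',cv2.resize(f['image'][75:225,120:380],None,fx=3,fy=3,interpolation=cv2.INTER_CUBIC))
E
python3 m.py
```

```text
fin 34 px [353.2 202.9] med [ 538.1 -321.5   60.2] z90 [15.9 63.8]
card 31 px [343.5 176.3] med [ 618.4 -292.1   68.1] z90 [43.8 73.3]
fin 27 [ 538.7 -320.6   61.2] [ 538.6 -320.4   62. ]
card 19 [ 618.2 -291.1   70.9] [ 618.4 -291.3   70. ]
base 235 px [344.1 190.8] med [ 583.2 -305.4   13.6] z90 [ 9.6 17.2]
((580.3973999023438, -308.0480651855469), (70.9371566772461, 50.782325744628906), 16.306533813476562)
white 76 px [185.8 198.4] med [556.6 183.6   1. ] z90 [-5.2  4.7]
[562.9 186.5   8.1]
yellow 81 px [171.5 184.2] med [599.9 224.4  51.8] z90 [42.  55.4]
[ 315.1   -4.2 1471.6]
green 74 px [137.5 191. ] med [578.5 326.   51.6] z90 [43.1 55.4]
[577.9 325.1  57.1]
pad ((600.7847900390625, 278.96209716796875), (101.98139190673828, 169.9180908203125), 11.619261741638184)
inst top 172.92139791198542 ((772.811279296875, -33.793426513671875), (241.7415771484375, 205.3953399658203), 80.35225677490234)
platen 10.26995433525417 ((579.7169799804688, -3.4705581665039062), (101.91213989257812, 140.73550415039062), 79.7874755859375)
[[501.0, -41.0], [640.0, -66.0], [658.0, 34.0], [519.0, 59.0]]
rail 112 [(576, np.float64(55.5)), (600, np.float64(44.4)), (612, np.float64(41.9)), (624, np.float64(37.3)), (636, np.float64(32.0))]
rail 103 [(588, np.float64(-53.6)), (600, np.float64(-54.1)), (612, np.float64(-50.5)), (624, np.float64(-50.5)), (636, np.float64(-50.9))]
```

View pics/c.png

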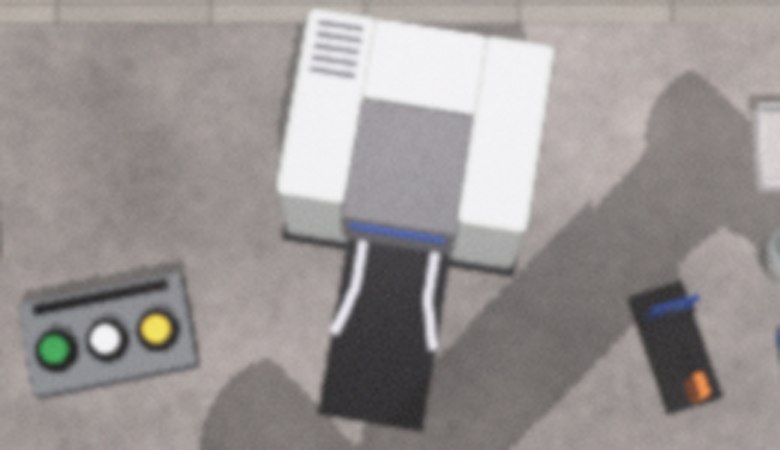

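The zoomed crop shows the lane running down-left from (400,235) to (370,420), rails at (355,270) and (430,280), and the button order green, white, yellow from left to right. The measured sizes agree with the given ones: fin to card 84.8 mm (85 expected), cheek top z 173, width 242. Carrier yaw is about 20°, and instrument yaw about -10° with its origin near (740,-28).

```bash
cat > plan.py <<'E'
import sys
from h import *
from scipy.spatial.transform import Rotation as R
def goal(x,y,z,yaw,lean,back=0):
    "grasp point, yaw of carrier x (deg), lean (deg), back off along tool z"
    a,l=np.radians([yaw,lean]); tz=np.array([np.sin(l)*np.cos(a),np.sin(l)*np.sin(a),-np.cos(l)])
    ty=np.array([-np.sin(a),np.cos(a),0]); Rm=np.c_[np.cross(ty,tz),ty,tz]
    s=r.read_state(); d=np.array([x,y,z])+(2-back)*tz-s['ee_pos']
    w=(R.from_matrix(Rm)*R.from_rotvec(s['orientation']).inv()).as_rotvec()
    print('shift',d.round(1),'turn',w.round(3),'deg',np.degrees(np.linalg.norm(w)).round(1)); return d,w
if __name__=='__main__': goal(*map(float,sys.argv[1:]))
E
python3 plan.py 538.6 -320.4 44 20 38 110; python3 plan.py 538.6 -320.4 44 20 38 0
python3 - <<'E'
from h import *
# finer lane line: platen dark edges & rail edges in top image, row by row
f=cam('top');g=cv2.cvtColor(f['image'],cv2.COLOR_BGR2GRAY).astype(float)
V=f['image'].max(2)
mid=[]
for v in range(195,212):
    row=g[v]; c=int(np.where(V[v,225:275]<60)[0].mean()+225); t=75
    L=c
    while row[L]<t:L-=1
    Rr=c
    while row[Rr]<t:Rr+=1
    l=L+(row[L]-t)/(row[L]-row[L+1]); q=Rr-(row[Rr]-t)/(row[Rr]-row[Rr-1])
    mid.append((onz(f,l,v,10),onz(f,q,v,10)))
M=np.array(mid); 
for k in(0,1): p=np.polyfit(M[:,k,0],M[:,k,1],1);print('edge',np.degrees(np.arctan(p[0])).round(2),'y at x=530',np.polyval(p,530).round(1),M[::5,k,:2].round(1).tolist())
E
```

```text
shift [ 222.3  200.3 -118.4] turn [ 0.253 -0.613 -0.085] deg 38.3
shift [ 286.   223.4 -205.1] turn [ 0.253 -0.613 -0.085] deg 38.3
edge -10.37 y at x=530 59.1 [[572.7, 51.4], [556.9, 54.0], [541.3, 57.0], [525.7, 60.1]]
edge -9.13 y at x=530 -48.7 [[572.2, -55.0], [556.4, -53.3], [540.8, -50.8], [525.2, -48.2]]
```

Emit:
apply_moves(series="50 45 0 0.05 -0.13 -0.02 -0.3; 110 100 -20 0.12 -0.3 -0.04 -0.3; 160 150 -60 0.2 -0.45 -0.06 -0.3; 222 200 -118 0.253 -0.613 -0.085 -0.3; 222 200 -118 0.253 -0.613 -0.085 -0.3")

```text
clock: 0.82
ee_pos: [464.3, -353.0, 137.8]
orientation: [-0.423, 2.446, 0.147]
contact_force: [0.3, -0.1, 0.9]
gripper_width: 55.8
finger_force: 0.0
```

Emit:
apply_moves(series="0 0 0 0 0 0 -0.3; 0 0 0 0 0 0 -0.3; 0 0 0 0 0 0 -0.3")

```text
clock: 1.2
ee_pos: [465.1, -353.9, 140.7]
orientation: [-0.431, 2.446, 0.145]
contact_force: [-0.0, -0.4, -0.5]
gripper_width: 55.7
finger_force: 0.0
```

```bash
python3 - <<'E'
from h import *
f=cam('wrist');cv2.imwrite('pics/w.png',f['image']);s=r.read_state();print(s['ee_pos'],s['gripper_width'],s['joint_positions'].round(2),s['contact_force'])
P=cloud(f);g=cv2.cvtColor(f['image'],cv2.COLOR_BGR2HSV)
H,S,V=[g[...,i].astype(int) for i in range(3)]
for n,m,z in(('fin',(H<20)&(S>150)&(V>90),62),('card',(H>100)&(H<130)&(S>120)&(V>60),70)):
    m=m&(abs(P[...,2]-z)<3); v,u=np.nonzero(m); q=P[m]; print(n,m.sum(),q.mean(0).round(1),(q.min(0).round(),q.max(0).round()))
E
python3 plan.py 538.6 -320.4 44 20 38 0
```

```text
[ 465.03184668 -353.86398884  140.53292367] 55.47872361692448 [-0.67 -0.17 -0.23 -0.6  -1.18 -0.41] [ 0.19085301 -0.30355363 -0.12070267]
fin 206 [ 535.8 -325.4   61.7] (array([ 525., -332.,   59.]), array([ 551., -317.,   63.]))
card 212 [ 618.3 -300.2   69.1] (array([ 610., -324.,   67.]), array([ 629., -276.,   71.]))
shift [ 74.7  33.9 -98.1] turn [0.002 0.001 0.002] deg 0.2
```

View pics/w.png

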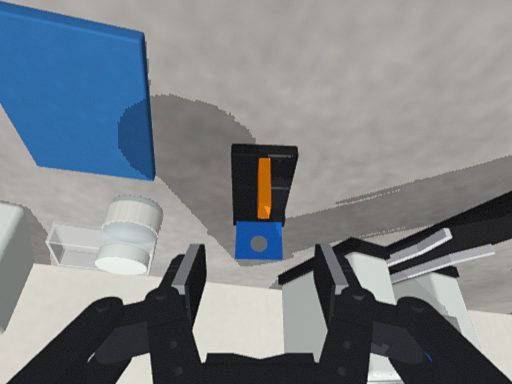

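The wrist view shows the carrier ahead between the open fingers: fin at (264,187), card at (259,240), nearly centred on the gripper. I'll move closer and re-measure.

Emit:
apply_moves(series="20 6 -28 0 0 0 -0.3; 40 14 -55 0 0 0 -0.3; 40 14 -55 0 0 0 -0.3; 40 14 -55 0 0 0 -0.3")

```text
clock: 1.75
ee_pos: [505.0, -339.9, 85.7]
orientation: [-0.431, 2.447, 0.145]
contact_force: [0.2, -0.4, 0.8]
gripper_width: 55.3
finger_force: 0.0
```

```bash
cat > wf.py <<'E'
from h import *
f=cam('wrist')
P=cloud(f);g=cv2.cvtColor(f['image'],cv2.COLOR_BGR2HSV)
H,S,V=[g[...,i].astype(int) for i in range(3)]
for n,m,z in(('fin',(H<20)&(S>150)&(V>90),62),('card',(H>100)&(H<130)&(S>120)&(V>60),70)):
    m=m&(abs(P[...,2]-z)<3); q=P[m]; print(n,m.sum(),q.mean(0).round(1),cv2.minAreaRect(q[:,:2].astype(np.float32)))
E
python3 wf.py;python3 plan.py 537.5 -324 44 19 38 0
```

```text
fin 304 [ 534.5 -325.9   61.5] ((536.7382202148438, -325.1109619140625), (23.6068115234375, 9.834839820861816), 16.480052947998047)
card 308 [ 617.8 -300.2   68.9] ((618.44384765625, -300.3002624511719), (7.410959243774414, 49.044681549072266), 15.629579544067383)
shift [ 33.5  16.4 -43.7] turn [ 0.003  0.001 -0.016] deg 0.9
```

The wrist fit matches the fin and card sizes, so I'll use it: fin (536.7,-325.1), yaw about 16.6°.

```bash
python3 plan.py 536.7 -325.1 44 16.6 38 0
```

```text
shift [ 32.7  15.3 -43.7] turn [ 0.003  0.001 -0.058] deg 3.3
```

Emit:
apply_moves(series="10 5 -14 0 0 -0.058 -0.3; 22 10 -30 0 0 -0.058 -0.3; 33 15 -44 0 0 -0.058 -0.3; 33 15 -44 0 0 -0.058 -0.3; 33 15 -44 0 0 -0.058 -0.3")

```text
clock: 2.42
ee_pos: [538.3, -324.2, 40.6]
orientation: [-0.36, 2.457, 0.122]
contact_force: [0.0, -0.7, 0.2]
gripper_width: 55.7
finger_force: 0.0
```

Emit:
apply_moves(series="0 0 0 0 0 0 1; 0 0 0 0 0 0 1; 0 0 0 0 0 0 1; 0 0 0 0 0 0 1; 0 0 0 0 0 0 1", grip_force=50)

```text
clock: 3.05
ee_pos: [538.2, -324.2, 40.9]
orientation: [-0.359, 2.456, 0.122]
contact_force: [-2.9, -1.4, 3.1]
gripper_width: 9.4
finger_force: 49.5
```

```bash
python3 wf.py; python3 -c "
from h import *
s=r.read_state();print(s['ee_pos'],s['gripper_width'],s['finger_force'],s['contact_force'])"
```

```text
fin 420 [ 532.5 -326.3   61.3] ((536.6619873046875, -325.06689453125), (23.491073608398438, 10.045888900756836), 15.391286849975586)
card 88 [ 609.4 -303.3   68. ] ((573.413818359375, -316.19921875), (97.29951477050781, 21.31647491455078), 19.023990631103516)
[ 538.16308267 -324.19311968   40.85576466] 9.545256243117958 49.59818243980408 [-2.1909164  -0.65379768  3.37525609]
```

```bash
python3 plan.py 480 17 110 -9.8 38
```

```text
shift [-56.9 341.   67.6] turn [ 0.001  0.    -0.461] deg 26.4
```

Emit:
apply_moves(series="0 0 20 0 0 0 1; 0 0 45 0 0 0 1; 0 0 65 0 0 0 1; 0 0 65 0 0 0 1; 0 0 65 0 0 0 1")

```text
clock: 3.72
ee_pos: [537.9, -323.4, 104.8]
orientation: [-0.359, 2.457, 0.124]
contact_force: [-0.9, 0.4, -3.7]
gripper_width: 9.3
finger_force: 49.0
```

```bash
python3 plan.py 480 17 110 -9.8 38; python3 wf.py; python3 -c "
from h import *
s=r.read_state();print(s['ee_pos'],s['gripper_width'],s['finger_force'],s['contact_force'])"
```

```text
shift [-56.7 340.2   3.7] turn [-0.    -0.001 -0.462] deg 26.4
fin 0 [nan nan nan] ((0.0, 0.0), (0.0, 0.0), 0.0)
card 0 [nan nan nan] ((0.0, 0.0), (0.0, 0.0), 0.0)
[ 537.7212571  -323.34735696  104.14208007] 9.463143090113087 48.98144245147705 [ 0.46931983 -0.24653911 -3.84794708]wf.py:6: RuntimeWarning: Mean of empty slice.
  m=m&(abs(P[...,2]-z)<3); q=P[m]; print(n,m.sum(),q.mean(0).round(1),cv2.minAreaRect(q[:,:2].astype(np.float32)))
  ret = um.true_divide(
```

Emit:
apply_moves(series="-10 40 5 0 0 -0.06 1; -20 90 5 0 0 -0.14 1; -30 140 5 0 0 -0.22 1; -40 190 5 0 0 -0.3 1; -45 240 5 0 0 -0.38 1")

```text
clock: 4.4
ee_pos: [495.9, -147.6, 106.6]
orientation: [0.024, 2.511, -0.012]
contact_force: [-0.7, -0.3, -2.9]
gripper_width: 9.6
finger_force: 50.0
```

Emit:
apply_moves(series="-5 40 0 0 0 -0.04 1; -10 80 0 0 0 -0.082 1; -12 100 0 0 0 -0.082 1; -12 100 0 0 0 -0.082 1; -12 100 0 0 0 -0.082 1")

```text
clock: 5.03
ee_pos: [492.5, -51.5, 113.4]
orientation: [0.124, 2.521, -0.041]
contact_force: [0.1, -0.1, -2.6]
gripper_width: 9.2
finger_force: 50.1
```

```bash
cat > w2.py <<'E'
from h import *
import sys
s=r.read_state();print(s['ee_pos'],s['orientation'],s['gripper_width'],s['contact_force'])
f=cam('wrist');cv2.imwrite(sys.argv[1],f['image']);P=cloud(f);np.save('P.npy',P);np.save('I.npy',f['image'])
E
python3 w2.py pics/w2.png
```

```text
[492.49766818 -51.46752103 113.42734729] [ 0.12387916  2.52107581 -0.04135644] 9.15674563114053 [ 0.07116156 -0.1150742  -2.55062734]
```

View pics/w2.png

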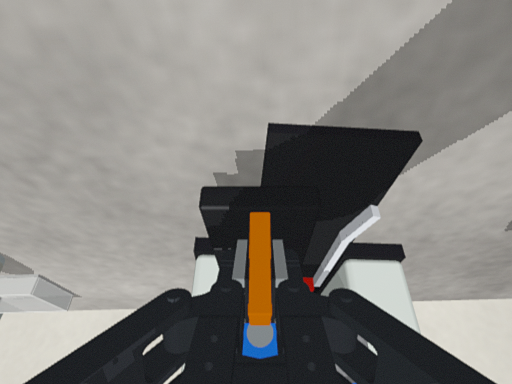

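The wrist view shows the platen's near corners at (268,124) and (421,132), the right edge running down to (378,205), and the red stop at (308,284). The carrier is held level.

```bash
cat > lane.py <<'E'
from h import *
P=np.load('P.npy');I=np.load('I.npy');g=cv2.cvtColor(I,cv2.COLOR_BGR2HSV)
m=(I.max(2)<60)&(abs(P[...,2]-10)<3)
q=P[m]
print(m.sum(),np.median(q[:,2]))
hull=cv2.convexHull(q[:,:2].astype(np.float32)); print(cv2.approxPolyDP(hull,4,True)[:,0].round(1).tolist())
rl=(I.max(2)>110)&(g[...,1]<60)&(abs(P[...,2]-22)<2)&(abs(P[...,1]+10)<100)&(P[...,0]<700); q=P[rl]
print('rail',len(q)); h=cv2.convexHull(q[:,:2].astype(np.float32)) if len(q) else None
k,l,st,c=cv2.connectedComponentsWithStats(rl.astype(np.uint8))
for i in range(1,k):
    if st[i,4]>60:
        p=P[l==i]; print(st[i],[(x,p[abs(p[:,0]-x)<3][:,1].min().round(1),p[abs(p[:,0]-x)<3][:,1].max().round(1)) for x in range(560,700,10) if (abs(p[:,0]-x)<3).sum()>2])
red=((g[...,0]<8)|(g[...,0]>172))&(g[...,1]>150)&(P[...,0]>700); print('red',red.sum(),P[red].mean(0).round(1) if red.any() else '')
E
python3 lane.py; python3 plan.py 480 17 110 -9.8 38
```

```text
11055 9.950451123857874
[[842.0, -0.4000000059604645], [706.7999877929688, 98.30000305175781], [519.0, 61.099998474121094], [499.70001220703125, -46.599998474121094], [664.0, -143.39999389648438]]
rail 506
[329 214  52  48 468] [(600, np.float64(38.4), np.float64(47.7)), (610, np.float64(34.0), np.float64(45.2)), (620, np.float64(29.0), np.float64(39.7)), (630, np.float64(24.0), np.float64(35.7)), (640, np.float64(20.2), np.float64(30.5)), (650, np.float64(17.3), np.float64(26.0)), (660, np.float64(15.2), np.float64(24.1)), (670, np.float64(14.0), np.float64(22.7)), (680, np.float64(12.4), np.float64(21.1)), (690, np.float64(10.1), np.float64(19.0))]
red 98 [784.9 -10.2  16.6]
shift [-11.3  68.6  -5.1] turn [-0.005 -0.045 -0.072] deg 4.9
```

The lane from the wrist view: front edge 109.4 mm wide (110 expected), yaw -10.15°, origin about (740.6,-33.8). The rail agrees within 1 mm.

```bash
python3 - <<'E'
from scipy.spatial.transform import Rotation as R;import numpy as np
for o in([-0.359,2.456,0.122],[0.12387916,2.52107581,-0.04135644]):
    m=R.from_rotvec(o).as_matrix();print('lean',np.degrees(np.arccos(-m[2,2])),'yaw',np.degrees(np.arctan2(-m[0,1],m[1,1])),'roll',np.degrees(m[2,1]))
E
python3 plan.py 529 4.1 85 -10.15 37.7
```

```text
lean 38.01812151807801 yaw 16.608265696857323 roll -0.06993882055977146
lean 35.40752134077982 yaw -5.65007712838069 roll -0.07477410158767293
shift [ 37.7  55.7 -30.1] turn [-0.004 -0.04  -0.078] deg 5.0
```

Emit:
apply_moves(series="10 20 0 -0.002 -0.015 -0.03 1; 20 40 -10 -0.005 -0.045 -0.078 1; 37 55 -25 -0.005 -0.045 -0.078 1; 37 55 -25 -0.005 -0.045 -0.078 1; 37 55 -25 -0.005 -0.045 -0.078 1")

```text
clock: 5.7
ee_pos: [536.9, 2.9, 94.7]
orientation: [0.221, 2.48, -0.076]
contact_force: [0.1, -0.6, -2.1]
gripper_width: 9.3
finger_force: 50.1
```

```bash
python3 plan.py 529 4.1 52.5 -10.15 38; python3 w2.py pics/w3.png;python3 lane.py
```

```text
shift [ -6.7   1.  -43.8] turn [-0.001 -0.01   0.001] deg 0.6
[536.90132198   2.90374495  94.72701302] [ 0.22095799  2.4799302  -0.07589064] 9.344412231403156 [ 0.14257185 -0.59471044 -2.12224114]
15433 9.908982290217608
[[760.0, 13.5], [705.5, 98.5999984741211], [518.9000244140625, 61.400001525878906], [499.8999938964844, -45.900001525878906], [664.0, -143.1999969482422]]
rail 440
[188 201  16  22 129] [(580, np.float64(-60.7), np.float64(-53.4)), (590, np.float64(-60.7), np.float64(-54.2)), (600, np.float64(-59.9), np.float64(-56.3)), (610, np.float64(-59.3), np.float64(-57.9))]
[315 201  19  25 164] [(600, np.float64(38.4), np.float64(47.6)), (610, np.float64(36.8), np.float64(44.6)), (620, np.float64(35.0), np.float64(39.9)), (630, np.float64(33.9), np.float64(34.9))]
[175 253  36   5 100] [(670, np.float64(-108.2), np.float64(-103.9)), (680, np.float64(-93.3), np.float64(-76.1))]
red 0
```

View pics/w3.png

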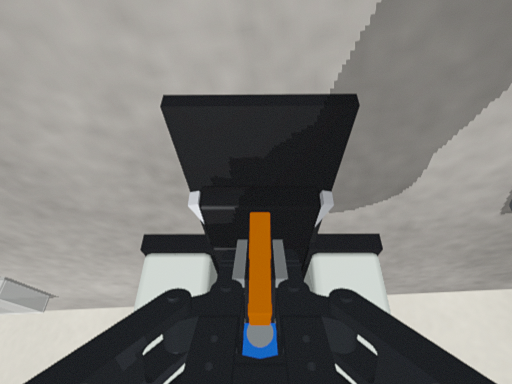

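The view is symmetric: platen corners at (163,96) and (358,96), rails at (195,207) and (326,205), fin at u=260. The carrier is centred on the lane, so I'll lower it.

Emit:
apply_moves(series="-4 0 -12 0 -0.01 0 1; -7 1 -24 0 -0.01 0 1; -7 1 -32 0 -0.01 0 1; -7 1 -38 0 -0.01 0 1; -7 1 -38 0 -0.01 0 1")

```text
clock: 6.38
ee_pos: [547.4, 5.1, 68.6]
orientation: [0.221, 2.496, -0.072]
contact_force: [-0.7, -0.3, -2.8]
gripper_width: 9.5
finger_force: 50.2
```

Emit:
apply_moves(series="0 0 -2 0 0 0 1; 0 0 -4 0 0 0 1; 0 0 -4 0 0 0 1")

```text
clock: 6.75
ee_pos: [548.8, 5.4, 66.2]
orientation: [0.222, 2.496, -0.071]
contact_force: [-0.7, 1.2, -2.2]
gripper_width: 9.0
finger_force: 50.2
```

```bash
python3 plan.py 529 4.1 52.5 -10.15 38
```

```text
shift [-18.6  -1.5 -15.2] turn [-0.006 -0.026 -0.001] deg 1.5
```

```bash
python3 -c "
from h import *
s=r.read_state();print(s['joint_positions'].round(3))"
```

```text
[ 0.553 -0.581 -1.082  0.677 -0.683 -2.752]
```

Elbow joint 3 is at its limit because the pose is too close to the base. The accepted loading range allows -120 to -200 mm, so I'll place the carrier further in, at about x=-132.

```bash
python3 plan.py 561.5 -1.7 72 -10.15 38
```

```text
shift [13.9 -7.3  4.3] turn [-0.006 -0.026 -0.001] deg 1.5
```

Emit:
apply_moves(series="7 -3 4 -0.003 -0.013 0 1; 14 -7 4 -0.006 -0.026 0 1; 14 -7 4 -0.006 -0.026 0 1")

```text
clock: 7.12
ee_pos: [562.8, -2.4, 69.7]
orientation: [0.22, 2.471, -0.077]
contact_force: [0.3, 0.4, -3.5]
gripper_width: 9.4
finger_force: 50.1
```

```bash
python3 plan.py 561.5 -1.7 72 -10.15 38;  python3 -c "
from h import *
s=r.read_state();print(s['joint_positions'].round(3))"
```

```text
shift [-0.1  0.5  0.8] turn [ 0.001 -0.     0.   ] deg 0.1
[ 0.508 -0.548 -1.076  0.725 -0.629 -2.764]
```

Emit:
apply_moves(series="2 0 -4 0 0 0 1; 4 0 -8 0 0 0 1; 4 0 -11 0 0 0 1; 4 0 -11 0 0 0 1")

```text
clock: 7.62
ee_pos: [567.2, -1.7, 59.1]
orientation: [0.219, 2.472, -0.076]
contact_force: [1.3, 0.7, -2.7]
gripper_width: 9.1
finger_force: 50.2
```

```bash
python3 plan.py 565 -2.4 52.5 -10.15 38;  python3 -c "
from h import *
s=r.read_state();print(s['joint_positions'].round(3))"; python3 w2.py pics/w4.png; python3 lane.py
```

```text
shift [-1.  -0.9 -8.2] turn [ 0.    -0.001 -0.001] deg 0.1
[ 0.491 -0.516 -1.082  0.753 -0.591 -2.788]
[567.18408208  -1.72170235  59.11465424] [ 0.21866727  2.47153031 -0.07561878] 9.126013236751973 [ 1.34439543  0.67872482 -2.73584729]
23447 9.935668325255364
[[706.2000122070312, 98.5], [518.5, 61.29999923706055], [499.79998779296875, -45.900001525878906], [665.4000244140625, -144.60000610351562], [723.2000122070312, -78.69999694824219], [741.9000244140625, 16.799999237060547]]
rail 1687
[169 223  50  59 715] [(580, np.float64(-59.5), np.float64(-53.2)), (590, np.float64(-61.5), np.float64(-52.4)), (600, np.float64(-60.9), np.float64(-51.6)), (610, np.float64(-59.0), np.float64(-50.6)), (620, np.float64(-58.9), np.float64(-49.9)), (630, np.float64(-57.3), np.float64(-48.9)), (640, np.float64(-57.7), np.float64(-49.2)), (650, np.float64(-59.1), np.float64(-51.0)), (660, np.float64(-61.1), np.float64(-52.8)), (670, np.float64(-62.4), np.float64(-56.0)), (680, np.float64(-64.1), np.float64(-60.9)), (690, np.float64(-66.3), np.float64(-63.9))]
[301 222  49  58 724] [(600, np.float64(38.8), np.float64(47.4)), (610, np.float64(33.6), np.float64(45.1)), (620, np.float64(29.6), np.float64(40.5)), (630, np.float64(25.2), np.float64(35.4)), (640, np.float64(20.6), np.float64(30.7)), (650, np.float64(17.9), np.float64(27.0)), (660, np.float64(15.8), np.float64(24.4)), (670, np.float64(14.5), np.float64(22.5)), (680, np.float64(13.9), np.float64(20.5)), (690, np.float64(14.0), np.float64(19.4))]
[159 276  45   9 168] [(670, np.float64(-110.0), np.float64(-105.9)), (680, np.float64(-94.6), np.float64(-75.7))]
[321 276  23   5  76] []
red 0
```

Rail inner faces sit at y=15.8 and -52.8 (x=660), which gives 67.5 mm of width and agrees with the midline. I'll ease the lean by 1.5°, set down, open, then regrip flat.

Emit:
apply_moves(series="0 0 -2 0.005 0.026 0 1; 0 0 -4 0.005 0.026 0 1; 0 0 -6 0.005 0.026 0 1; 0 0 -6 0.005 0.026 0 1")

```text
clock: 8.18
ee_pos: [567.5, -1.5, 53.8]
orientation: [0.221, 2.496, -0.072]
contact_force: [0.9, -0.3, -2.6]
gripper_width: 9.6
finger_force: 50.2
```

```bash
python3 plan.py 565 -2.0 52.5 -10.15 36.5;  python3 -c "
from h import *
s=r.read_state();print(s['joint_positions'].round(3))"
```

```text
shift [-1.3 -0.7 -2.9] turn [-0.    -0.    -0.001] deg 0.1
[ 0.495 -0.493 -1.059  0.711 -0.602 -2.756]
```

Emit:
apply_moves(series="0 0 -1 0 0 0 1; 0 0 -2 0 0 0 1; 0 0 -2 0 0 0 1")

```text
clock: 8.55
ee_pos: [568.0, -1.3, 52.9]
orientation: [0.221, 2.495, -0.071]
contact_force: [-0.8, -0.4, 3.2]
gripper_width: 9.2
finger_force: 51.2
```

Emit:
apply_moves(series="0 0 -1 0 0 0 0.6; 0 0 -1 0 0 0 0.6; 0 0 -1 0 0 0 0.6; 0 0 -1 0 0 0 0.6")

```text
clock: 9.05
ee_pos: [567.2, -1.6, 50.3]
orientation: [0.221, 2.498, -0.072]
contact_force: [0.3, -0.3, -0.6]
gripper_width: 17.4
finger_force: 0.0
```

```bash
python3 plan.py 565 -2.0 52.5 -10.15 36.5; python3 wf.py; python3 w2.py pics/w5.png; sed -i 's/,62)/,72)/;s/,70)/,80)/' wf.py; python3 wf.py
```

```text
shift [-1.1 -0.6  0.5] turn [-0.001 -0.001 -0.001] deg 0.1
fin 340 [556.    0.6  62. ] ((555.7422485351562, 0.4710502624511719), (9.956486701965332, 3.6827902793884277), 85.49918365478516)
card 341 [644.1 -15.8  70.3] ((606.3733520507812, -9.266376495361328), (33.853904724121094, 90.43112182617188), 80.35792541503906)
[567.28263363  -1.62389846  50.46177095] [ 0.22124752  2.4973709  -0.07222947] 16.76736021151034 [ 0.21098038 -0.8049368  -0.28332515]
fin 448 [ 5.622e+02 -4.000e-01  7.140e+01] ((566.868896484375, -1.2073702812194824), (9.341517448425293, 25.917152404785156), 80.42668914794922)
card 31 [ 5.562e+02 -2.000e-01  8.010e+01] ((556.2276611328125, 0.20495891571044922), (20.9144287109375, 2.784949779510498), 78.76058197021484)
```

View pics/w5.png

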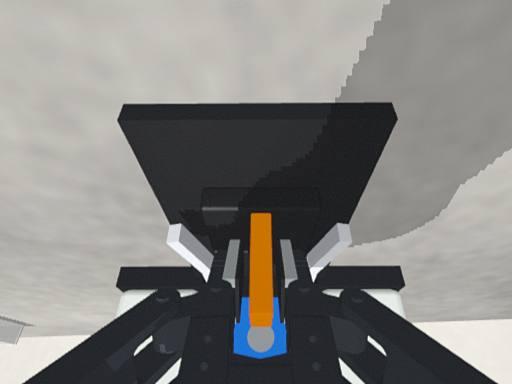

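The carrier stands on the platen between the rails, fingers open either side of the fin at (260,265). Measured pose in the instrument frame is x≈-127 mm, y≈+1 mm, yaw within 1°, which meets the loading step. Next I regrip and slide it in.

Emit:
apply_moves(series="0 0 0 0 0 0 1; 0 0 0 0 0 0 1; 0 0 0 0 0 0 1; 0 0 0 0 0 0 1", grip_force=30)

```text
clock: 9.7
ee_pos: [567.3, -1.5, 50.5]
orientation: [0.221, 2.497, -0.072]
contact_force: [-0.1, 0.6, -1.0]
gripper_width: 9.6
finger_force: 35.2
```

Emit:
apply_moves(series="10 -2 0 0 0 0 1; 20 -4 0 0 0 0 1; 30 -6 0 0 0 0 1; 40 -8 0 0 0 0 1; 50 -9.5 0 0 0 0 1")

```text
clock: 10.32
ee_pos: [618.1, -11.4, 50.6]
orientation: [0.221, 2.497, -0.072]
contact_force: [-2.5, 0.7, 2.2]
gripper_width: 9.5
finger_force: 35.6
```

Emit:
apply_moves(series="10 -1.8 0 0 0 0 1; 20 -3.6 0 0 0 0 1; 30 -5.4 0 0 0 0 1; 38 -7 0 0 0 0 1; 38 -7 0 0 0 0 1")

```text
clock: 10.95
ee_pos: [655.8, -18.2, 50.5]
orientation: [0.221, 2.497, -0.072]
contact_force: [1.7, -0.1, 0.7]
gripper_width: 9.5
finger_force: 35.2
```

```bash
python3 plan.py 662.8 -19.5 52 -10.15 36.5;python3 wf.py
```

```text
shift [ 8.1 -1.5 -0.2] turn [-0.001 -0.001 -0.001] deg 0.1
fin 444 [650.3 -17.4  71.4] ((654.4655151367188, -18.1121883392334), (9.652557373046875, 23.264759063720703), 80.0316390991211)
card 12 [645.8 -14.3  80.7] ((644.766357421875, -16.212377548217773), (13.626988410949707, 3.1081700325012207), 73.59384155273438)
```

Emit:
apply_moves(series="2 -0.4 0 0 0 0 1; 4 -0.7 0 0 0 0 1; 6 -1 0 0 0 0 1; 6 -1 0 0 0 0 1")

```text
clock: 11.5
ee_pos: [661.4, -19.1, 50.6]
orientation: [0.221, 2.497, -0.072]
contact_force: [1.1, -0.6, -0.8]
gripper_width: 9.6
finger_force: 35.2
```

Emit:
apply_moves(series="1 -0.2 0 0 0 0 1; 1.5 -0.3 0 0 0 0 1; 1.5 -0.3 0 0 0 0 1")

```text
clock: 11.88
ee_pos: [662.7, -19.4, 50.6]
orientation: [0.221, 2.497, -0.072]
contact_force: [-3.8, 1.2, 2.4]
gripper_width: 9.4
finger_force: 36.1
```

Emit:
apply_moves(series="1 -0.2 0 0 0 0 1; 1.5 -0.3 0 0 0 0 1; 1.5 -0.3 0 0 0 0 1")

```text
clock: 12.25
ee_pos: [662.9, -20.0, 50.6]
orientation: [0.222, 2.498, -0.075]
contact_force: [-38.4, 6.5, 19.4]
gripper_width: 9.8
finger_force: 41.2
```

Contact force rose to 38 N with the fin at the expected home position, so the carrier is against the stop. Releasing.

Emit:
apply_moves(series="-0.7 0.1 0 0 0 0 1; -0.7 0.1 0 0 0 0 0.5; -0.7 0.1 0 0 0 0 0.4; -0.7 0.1 0 0 0 0 0.4; -0.7 0.1 0 0 0 0 0.4")

```text
clock: 12.88
ee_pos: [663.7, -19.7, 50.5]
orientation: [0.221, 2.497, -0.072]
contact_force: [0.2, 1.5, 0.5]
gripper_width: 25.5
finger_force: 0.0
```

```bash
python3 plan.py 662.8 -19.5 52 -10.15 36.5 100;python3 wf.py; python3 w2.py pics/w6.png
```

```text
shift [-58.2  10.4  80.3] turn [-0.001 -0.001 -0.001] deg 0.1
fin 451 [657.  -19.1  71.3] ((661.7000732421875, -19.807498931884766), (9.426051139831543, 26.59842300415039), 80.32917785644531)
card 10 [654.4 -15.2  79.6] ((653.9703979492188, -18.186059951782227), (29.525585174560547, 3.7038414478302), 77.26168060302734)
[663.65205136 -19.66703196  50.48171818] [ 0.22131456  2.49730885 -0.0722562 ] 25.490979806267934 [0.40219371 0.12497343 0.31804573]
```

View pics/w6.png

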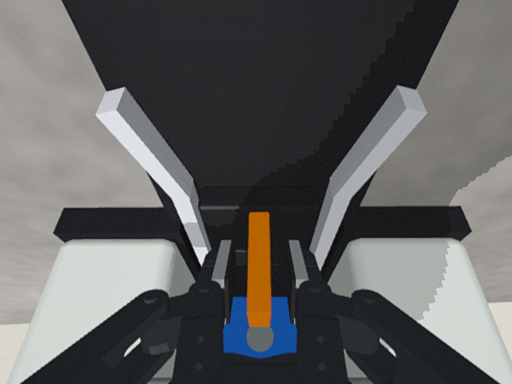

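The carrier is home and released: rails symmetric at (125,100) and (400,100), fingers clear of the fin at (260,260). Backing off along the tool axis.

Emit:
apply_moves(series="-12 2 16 0 0 0 0.4; -29 5 40 0 0 0 0.4; -45 8 62 0 0 0 0.4; -58 10 80 0 0 0 0.4; -58 10 80 0 0 0 0.4")

```text
clock: 13.6
ee_pos: [606.1, -8.8, 133.0]
orientation: [0.221, 2.494, -0.069]
contact_force: [0.1, 0.8, -0.4]
gripper_width: 25.8
finger_force: 0.0
```

```bash
python3 plan.py 520 240 230 -10.15 0; python3 -c "
from h import *
s=r.read_state();print(s['joint_positions'].round(3))"
```

```text
shift [-86.1 248.8  95. ] turn [ 0.109  0.63  -0.001] deg 36.6
[ 0.471 -0.441 -0.844  0.576 -0.716 -2.572]
```

```bash
python3 plan.py 520 230 230 35 0
```

```text
shift [-86.1 238.8  95. ] turn [-0.144  0.64   0.76 ] deg 57.5
```

Emit:
apply_moves(series="-20 10 40 0 0.05 0.1 0.4; -30 40 80 0.02 0.15 0.2 1; -40 80 95 0.03 0.25 0.3 1; -50 120 95 0.05 0.35 0.4 1; -60 160 95 0.06 0.45 0.5 1")

```text
clock: 14.22
ee_pos: [545.8, 151.5, 225.2]
orientation: [-0.449, 2.926, 0.18]
contact_force: [0.9, 0.0, 1.1]
gripper_width: -0.2
finger_force: 0.0
```

```bash
python3 plan.py 520 240 230 35 0
```

```text
shift [-25.8  88.5   2.8] turn [-0.169  0.132  0.305] deg 21.4
```

Emit:
apply_moves(series="-10 40 0 -0.08 0.06 0.15 1; -25 88 0 -0.169 0.132 0.305 1; -25 88 0 -0.169 0.132 0.305 1; -25 88 0 -0.169 0.132 0.305 1; -25 88 0 -0.169 0.132 0.305 1")

```text
clock: 14.85
ee_pos: [521.0, 237.3, 225.6]
orientation: [-0.938, 2.994, -0.001]
contact_force: [0.1, -0.8, 0.0]
gripper_width: -0.3
finger_force: 0.0
```

```bash
python3 plan.py 520 240 230 35 0; cat > btn.py <<'E'
from h import *
import sys
f=cam(sys.argv[1]);P=cloud(f);g=cv2.cvtColor(f['image'],cv2.COLOR_BGR2HSV)
H,S,V=[g[...,i].astype(int) for i in range(3)]
for n,m in(('white',(S<40)&(V>150)),('yellow',(H>20)&(H<35)&(S>130)),('green',(H>45)&(H<90)&(S>120))):
    m=m&(P[...,2]>33)&(P[...,2]<60)&(P[...,0]<700)&(P[...,1]>150)
    k,l,st,c=cv2.connectedComponentsWithStats(m.astype(np.uint8))
    if k<2: print(n,'none');continue
    i=1+st[1:,4].argmax(); q=P[l==i]; z=np.percentile(q[:,2],80); q=q[abs(q[:,2]-z)<3]
    (x,y),rr=cv2.minEnclosingCircle(q[:,:2].astype(np.float32)); print(n,len(q),'px',c[i].round(1),'centre',round(x,1),round(y,1),'r',round(rr,1),'z',z.round(1),'mean',q.mean(0).round(1))
E
python3 btn.py wrist; python3 w2.py pics/w7.png
```

```text
shift [-1.   2.7  2.4] turn [-0.001  0.004  0.004] deg 0.3
white 103 px [393.4 287.5] centre 547.8 447.1 r 17.5 z 53.9 mean [546.3 444.1  53.9]
yellow 456 px [207.5 224. ] centre 600.4 222.9 r 13.8 z 52.4 mean [599.8 222.5  51.8]
green 335 px [296.1 256.6] centre 579.5 325.1 r 14.1 z 52.4 mean [577.9 325.3  51.9]
[520.96148182 237.29304358 225.91426233] [-9.37613626e-01  2.99395120e+00 -2.18618283e-04] 0.12197463622077317 [ 0.25781695 -0.11513924 -0.65652243]
```

View pics/w7.png

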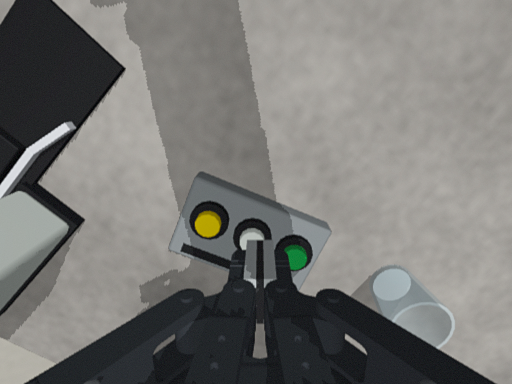

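The wrist view shows yellow (208,224), white (252,240) and green (295,257). Yellow to green is 104.4 mm (104 expected), so white lies at the midpoint (589.7,274), tops at z≈52.4.

Emit:
apply_moves(series="30 15 -40 0 0 0 1; 50 30 -80 0 0 0 1; 69 37 -115 0 0 0 1; 69 37 -143 0 0 0 1; 69 37 -143 0 0 0 1")

```text
clock: 15.58
ee_pos: [588.7, 273.8, 80.0]
orientation: [0.939, -2.997, 0.003]
contact_force: [-1.4, -0.1, 0.1]
gripper_width: 0.0
finger_force: 0.0
```

Emit:
apply_moves(series="0 0 0 0 0 0 1; 0 0 0 0 0 0 1")

```text
clock: 15.82
ee_pos: [590.4, 275.8, 85.1]
orientation: [-0.94, 2.991, 0.001]
contact_force: [-0.4, 0.0, 0.5]
gripper_width: 0.0
finger_force: 0.0
```

```bash
python3 - <<'E'
from h import *
s=r.read_state();print(np.array([589.7,274,63.9])-s['ee_pos'],s['ee_pos'])
E
```

```text
[ -0.69081513  -1.766467   -21.19396597] [590.39081513 275.766467    85.09396597]
```

Emit:
apply_moves(series="-0.7 -1.7 -8 0 0 0 1; -0.7 -1.7 -15 0 0 0 1; -0.7 -1.7 -19 0 0 0 1; -0.7 -1.7 -20 0 0 0 1; -0.7 -1.7 -20 0 0 0 1")

```text
clock: 16.45
ee_pos: [588.9, 273.7, 63.3]
orientation: [-0.941, 2.994, -0.001]
contact_force: [-2.8, -0.8, 4.6]
gripper_width: 0.1
finger_force: 2.4
```

```bash
python3 - <<'E'
from h import *
s=r.read_state();print(s['ee_pos'],s['contact_force'])
E
```

```text
[588.91583707 273.71534041  63.30468079] [-2.77332833 -0.79518189  4.59223328]
```

Emit:
apply_moves(series="0 0 -1 0 0 0 1; 0 0 -2 0 0 0 1; 0 0 -2 0 0 0 1")

```text
clock: 16.82
ee_pos: [589.0, 273.7, 63.1]
orientation: [-0.942, 2.993, -0.002]
contact_force: [-7.2, -0.9, 11.5]
gripper_width: -0.3
finger_force: 6.3
```

White is bottomed out at 11 N. Next is yellow.

Emit:
apply_moves(series="0 0 12 0 0 0 1; 0 0 24 0 0 0 1; 5 -25 24 0 0 0 1; 11 -51 24 0 0 0 1; 11 -51 24 0 0 0 1")

```text
clock: 17.45
ee_pos: [600.1, 220.2, 84.1]
orientation: [-0.937, 2.996, -0.001]
contact_force: [-0.0, -0.3, -0.9]
gripper_width: 0.1
finger_force: 0.0
```

Emit:
apply_moves(series="0 0 -8 0 0 0 1; 0 0 -15 0 0 0 1; 0 0 -20 0 0 0 1; 0 0 -23 0 0 0 1; 0 0 -23 0 0 0 1")

```text
clock: 18.08
ee_pos: [599.8, 222.9, 63.1]
orientation: [-0.942, 2.993, -0.002]
contact_force: [-5.4, -1.6, 9.7]
gripper_width: -0.4
finger_force: 4.4
```

Emit:
apply_moves(series="0 0 0 0 0 0 1; 0 0 12 0 0 0 1; 0 0 25 0 0 0 1; -10 51 30 0 0 0 1; -21 102 25 0 0 0 1")

```text
clock: 18.7
ee_pos: [579.5, 326.0, 88.5]
orientation: [-0.938, 2.992, 0.001]
contact_force: [0.6, 0.1, 0.1]
gripper_width: -0.0
finger_force: 0.0
```

Emit:
apply_moves(series="0 0 0 0 0 0 1; 0 0 -10 0 0 0 1; 0 0 -18 0 0 0 1; 0 0 -24 0 0 0 1; 0 0 -24 0 0 0 1")

```text
clock: 19.32
ee_pos: [579.2, 323.9, 63.5]
orientation: [-0.94, 2.994, -0.002]
contact_force: [-3.2, -1.7, 5.0]
gripper_width: 0.1
finger_force: 2.3
```

Emit:
apply_moves(series="0 0 0 0 0 0 1; 0 0 0 0 0 0 1")

```text
clock: 19.58
ee_pos: [579.2, 323.9, 63.2]
orientation: [-0.94, 2.994, -0.002]
contact_force: [-2.1, -2.6, 5.6]
gripper_width: 0.3
finger_force: 2.8
```

Emit:
apply_moves(series="0 0 -1 0 0 0 1; 0 0 -1.5 0 0 0 1; 0 0 -1.5 0 0 0 1")

```text
clock: 19.95
ee_pos: [579.3, 324.0, 63.1]
orientation: [-0.941, 2.993, -0.002]
contact_force: [-6.2, -4.4, 11.1]
gripper_width: 0.0
finger_force: 5.7
```

Emit:
apply_moves(series="0 0 20 0 0 0 1; 0 0 60 0 0 0 1; -20 -20 110 0 0 0 1; -20 -20 110 0 0 0 1; -20 -20 110 0 0 0 1")

```text
clock: 20.58
ee_pos: [558.9, 304.8, 171.5]
orientation: [-0.94, 2.994, 0.001]
contact_force: [-0.5, 0.0, -0.5]
gripper_width: -0.0
finger_force: 0.0
```

```bash
python3 btn.py top; python3 - <<'E'
from h import *
f=cam('top');cv2.imwrite('pics/t2.png',cv2.resize(f['image'][75:225,50:420],None,fx=2.1,fy=2.1))
E
```

```text
white 24 px [154.5 187.5] centre 588.6 274.9 r 11.7 z 56.4 mean [589.7 275.8  55.7]
yellow 37 px [171.5 184.1] centre 599.9 227.0 r 13.2 z 54.6 mean [600.4 225.7  54.1]
green 7 px [140.5 191.4] centre 583.7 318.1 r 7.8 z 51.7 mean [582.9 318.5  50.8]
```

View pics/t2.png

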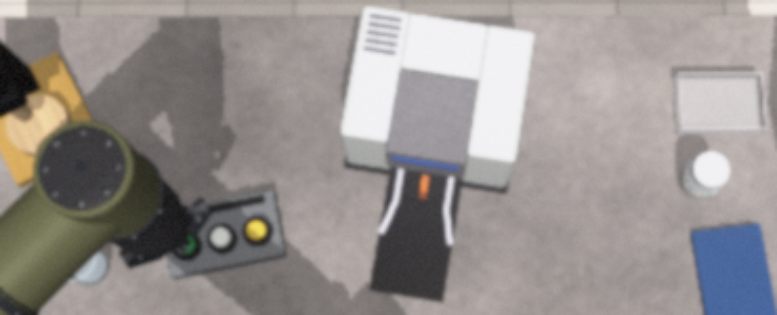

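The top view shows the carrier home with its fin at (424,187) just in front of the head. The buttons are up and the arm is clear above the pad.

```bash
python3 -c "
from h import *
print(r.hand_in())"
```

```text
the job is handed in; nothing more can be done
None
```

The carrier is home against the red stop and released, white, yellow and green were pressed in that order, and the job is handed in; `hand_in` returned no verdict, so the result isn't confirmed.

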